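# Close the slide case and tuck its flap under the lip

### The job

Close the microscope slide case using only the fingertips: fold its blue hinged flap down flat over the slides, then push it along by its white ridge until its free edge is tucked all the way under the steel lip, so that it stays shut when you let go. Nothing is to be grasped or lifted; do not shove the case out of its place, and leave the things around it alone. Finish clear of everything.

Things in the scene. Friction and masses are not known exactly. Their poses are not given: they have to be found in the camera images.
- slide_case: slide case: grey steel base 130 x 110 mm on rubber feet, upper face 12 mm above the worktop, 1.2 kg, loose, with two microscope slides lying on it. Origin: centre of its underside, on the worktop. Its x runs from the hinge side to the lip side (level), y along the hinge, z up
- hinge_axis (a point): middle of the flap's hinge axis, 52 mm to the -x side of the case's origin, 16.5 mm above the worktop; the axis runs along the case's y
- flap_fold (a joint): angle of the flap about its hinge, rad: 0 lies flat over the slides, 1.57 upright. A weak spring (about 0.06 N m/rad towards 1.3) lifts the flap open again whenever it is neither held down nor tucked under the lip
- flap_tuck (a joint): how far the flap plate is pushed out of its hinge sleeve, along its own length away from the hinge, m: 0 drawn in (its edge then clears the lip by 5 mm), 0.014 pushed fully home (its edge then lies 9 mm beneath the lip). It stays where it is left; about 3 N moves it
- ridge (a point): foot of the white push ridge (44 mm long along the hinge, 7 wide, 6 high) on the blue flap's outer face (the upper face when folded), middle of its hinge side: 62 mm from the hinge axis at flap_tuck 0, 1.5 mm above the flap's middle plane, which holds the axis. Face bare from the steel sleeve (ends 22 mm from the axis) to here. Axes: x along the flap to its free edge, y along the hinge, z outward
- flap_edge (a point): middle of the free edge of the blue flap (88 mm wide, 3 mm thick), half-way through its thickness, 92 mm from the hinge axis when flap_tuck is 0; axes as the ridge
- lip_edge (a point): middle of the inner lower edge of the fixed steel lip, 96 mm long, which overhangs towards the hinge at the case's +x end; this point is 21.5 mm above the worktop, 3.5 mm above the upper face of the flap lying flat; the lip's top is 24.5 mm above the worktop
- crucible: white porcelain crucible, 41 mm wide, 33 mm tall, a bystander, loose. Origin: centre of its underside
- weight_1: larger brass weight, 23 mm wide, 36 mm tall, a bystander, loose. Origin: centre of its underside
- weight_2: smaller brass weight, 19 mm wide, 30 mm tall, a bystander, loose. Origin: centre of its underside
- stopper_1: red rubber stopper, 23 mm wide, 24 mm tall, a bystander, loose. Origin: centre of its underside
- beaker_small: small empty glass beaker, 52 mm wide, 58 mm tall, a bystander, loose. Origin: centre of its underside
- beaker_mid: middle-sized empty glass beaker, 66 mm wide, 74 mm tall, a bystander, loose. Origin: centre of its underside
- pipette_bulb: red rubber pipette bulb, 41 mm wide, 68 mm tall, a bystander, loose. Origin: centre of its underside

How it is judged:
On the way, in this order (a step that is already met when the one before it is completed fails the run):
1. the flap is folded down flat, its edge not yet under the lip (value of joint flap_fold below 0.1 rad and value of joint flap_tuck below 0.006 m), for 0.05 s.
2. the flap's edge is tucked under the lip (value of joint flap_fold below 0.08 rad and value of joint flap_tuck above 0.01 m), for 0.2 s.
At the end, for the whole second after the job is handed in: The flap lies flat (flap_fold under 0.08 rad) with its edge under the lip (flap_tuck over 10 mm of 14 mm) and stays so by itself; the case is at rest, flat on the worktop within 20 mm of where it stood; every bystander is within 20 mm of where it stood (all of step 2 and linear speed of slide_case below 0.01 m/s and distance of each of slide_case, crucible, weight_1, weight_2, stopper_1, beaker_small, beaker_mid, pipette_bulb from where it was at the start of the episode below 0.02 m and angle between slide_case's own z axis and vertical below 0.05 rad); the robot touches nothing.
It fails at once if the case is lifted, tipped or dragged more than 20 mm (height (world z) of slide_case above 0.008 m or not (distance of slide_case from where it was at the start of the episode below 0.02 m and angle between slide_case's own z axis and vertical below 0.05 rad)).
It fails at once if a bystander is moved more than 20 mm, lifted or knocked over (distance of any of crucible, weight_1, weight_2, stopper_1, beaker_small, beaker_mid, pipette_bulb from where it was at the start of the episode above 0.02 m or angle between any of crucible, weight_1, weight_2, stopper_1, beaker_small, beaker_mid, pipette_bulb's own z axis and vertical above 0.5 rad).
It also fails if it takes over 35 s, if anything falls off the work surface, if the arm or the gripper's body presses on something with over 40 N, if the wrist force passes 120 N, or if a joint passes its speed limit or range.

### The arm

A 6-joint arm with a two-finger parallel gripper is mounted at the origin on a cart in front of the work surface, level with it; the furniture and walls round the work are solid. World frame = base frame: x ahead of the robot, y to its left, z up, the work surface at z = 0. Lengths are in m, angles in rad, forces in N, time in s.
With the tool pointing down it reaches from about 0.35 to 0.975 m from the base axis. Payload 4.9 kg.
Tool frame: the origin (TCP) lies midway between the tips of the shut fingers; the grasp point (between the pads) lies 19 mm behind it; z points along the fingers, y is the line along which they close (so a half turn about z gives the same grasp; the last joint's range is limited). The gripper opens to 85 mm and grips with 20 to 120 N. Pads are 22 mm wide; open, the fingers measure 114 mm over their backs; the gripper's body (76 mm by 85 mm) begins 54 mm behind the grasp point. The pads swing forward as they close: fully open they stand 13 mm farther back than shut.
Start: joints at [1.042, 0.053, 1.613, -0, 1.476, -0.119], TCP at [0.249, 0.573, 0.231] pointing down, gripper open.
Joint ranges: [-3.01, 3.01], [-1.01, 2.22], [0.06, 2.58], [-1.02, 4.17], [0.09, 2.62], [-3.14, 3.14]. Speed limits (rad/s): [2.57, 2.57, 3.14, 3.14, 3.14, 3.14].

### API

Orientations are given as a unit quaternion [w, x, y, z].
In Python, from plant import state, grab_frame, job_done, cut_out, place_of gives the robot as it stands.
- The arm moves only by the tool jog_arm, never from a script. Its argument "motion" is text: rows parted by semicolons, each of 7 numbers parted by spaces: the opening in per cent of the stroke, from 0 (shut) to 100 (fully open), then the shift along the tool's x, y, z as a fraction of full scale, then the turn, a rotation vector about the tool's x, y, z as a fraction of full scale. A call has exactly 5 rows; each row is the pose to reach, as a shift and turn from the pose commanded when the call began, along the tool's axes at that moment; what a row does not reach only later rows make up. Full scale, the value 1, is 50 cm for a shift and 1.5 rad for a turn. A row lasts 1/8 s, in which the tool goes at most 62.5 mm and 10.7 degrees, less where a joint would pass 70% of its speed; a pose out of reach is approached as far as the arm can. A call with a number of a shift or a turn outside -1 to 1 is refused whole. A call with a gripper value outside its range is refused whole. The fingers move at their own pace and stop on an object; the grip force is fixed at half the most. Time passes only in rows, so rows that repeat a pose let the fingers close, or fill a call up. It gives the time, the measured TCP pose, the force, the opening and the grip force at its end, in the units of the state.
- state(): the state, without advancing time (a new reading comes with each control period).
- grab_frame(name): name is "scene" or "top" or "wrist"; returns a dict with "color" (420x560x3 uint8, red, green, blue), "range_z" (420x560 float32, m along the optical axis (not along the pixel's ray), 0 where there is no reading), "intrinsics" (3x3 intrinsics, pixels), "world_from_camera" (4x4, takes a point from camera to world coordinates). Camera axes: x right, y up, looking along -z (the intrinsics and any distortion apply to the point x, -y, -z); pixel columns grow to the right and rows downward; lengths in m; the calibration is good to about 2 mm. A picture is of the moment at which its call begins.
- job_done(): hands the job in; it is judged then, once.
Trained networks look in the newest picture that a camera, given by its name, has taken for a name from the list of things; names that differ only in an ending like _2 or _b are one class to them, and where a whole thing is asked for, a point or a joint stands for the part that bears it (a point fixed in the world has none). Each returns a list of dicts, best first, with "p" (0 to 1); they miss things now and then, are a little off and sometimes report something else, mostly with a low value. They report only what shows in the picture. A call takes as long as a camera call.
- cut_out(camera, thing): "pixels" (420x560 bool, what is visible of it).
- place_of(camera, thing): "at" ([x, y, z] in m, in world coordinates, good to about 4 mm: a listed point, or the origin of a listed thing).
The state is a dict: "time": time; "joint_pos": joint angles; "joint_vel": joint speeds; "joint_efforts": joint torques, N m; "tool_pos": TCP position; "tool_rot": TCP orientation; "contact_force": force on the tool from outside, world axes, zero at the start; "ft_torque": the same for the moment, N m; "gripper_width": opening from 0.0 (shut) to 1.0 (fully open); "grasp_force": force on a finger pad.
Only numpy, scipy, OpenCV 4.12 (cv2) and the standard library are available. Lean on these libraries where they do the work, as an engineer would, in place of code of your own. Each camera call takes 0.05 s, during which the arm holds its last target. There are 200 camera calls.

## Working session

There is one attempt and no reset: what is moved stays moved. The work goes in short steps, Python scripts to look and compute and a tool call to move; the robot and the scene stay as the last step left them, time stands still between calls to the robot, and variables do not carry over. Pictures are saved under pics/ and viewed, at most 10 in all, crops included, and the job is handed in when it is done.

Besides the shell and the picture viewer there is one more tool, called after "Call:" as name(argument=value, ...) on one line, values as JSON. jog_arm: Moves the arm, as the interface text tells. Shift numbers are shares of 50 cm and turn numbers shares of 1.5 rad, none past 1 either way. Its arguments: {"type":"object","properties":{"motion":{"type":"string"}},"required":["motion"]}

```bash
mkdir -p pics
cat > look.py <<'E'
import numpy as np, cv2, sys
from plant import state, grab_frame, job_done, cut_out, place_of
E
python3 - <<'E'
from look import *
s=state(); print(s['time'],s['tool_pos'],s['tool_rot'],s['contact_force'])
for c in ['scene','top']:
    f=grab_frame(c); cv2.imwrite(f'pics/{c}0.png',f['color'][:,:,::-1])
    np.savez(f'{c}0.npz',**f)
    for t in ['slide_case','hinge_axis','ridge','flap_edge','lip_edge','crucible','weight_1','stopper_1','beaker_small','beaker_mid','pipette_bulb']:
        try: print(c,t,[(np.round(d['at'],3).tolist(),round(d['p'],2)) for d in place_of(c,t)][:3])
        except Exception as e: print(c,t,e)
E
```

```text
0.0 [0.24868572 0.57271985 0.23007894] [-3.34058808e-04  2.03454216e-01  9.79083928e-01 -9.65465925e-04] [ 0.87912401 -0.78419374  0.0888297 ]
scene slide_case [([0.605, 0.047, -0.004], 0.75), ([0.664, 0.369, -0.001], 0.69)]
scene hinge_axis [([0.561, 0.057, 0.017], 0.98)]
scene ridge [([0.573, 0.051, 0.073], 0.95), ([0.581, 0.148, 0.003], 0.34), ([0.532, -0.046, 0.004], 0.24)]
scene flap_edge [([0.588, 0.05, 0.101], 0.65)]
scene lip_edge [([0.65, 0.041, 0.019], 0.91)]
scene crucible [([0.657, 0.138, -0.005], 0.36)]
scene weight_1 [([0.646, -0.071, 0.001], 0.66), ([0.581, 0.147, 0.002], 0.58)]
scene stopper_1 [([0.534, -0.049, -0.0], 0.39)]
scene beaker_small [([0.664, 0.366, -0.001], 0.57)]
scene beaker_mid [([0.614, -0.41, 0.002], 0.85)]
scene pipette_bulb [([0.805, 0.121, 0.001], 0.74)]
top slide_case [([0.606, 0.044, -0.0], 0.89)]
top hinge_axis [([0.559, 0.057, 0.016], 0.67), ([0.648, -0.073, -0.0], 0.5)]
top ridge [([0.575, 0.054, 0.078], 0.65)]
top flap_edge [([0.59, 0.051, 0.105], 0.83), ([0.609, 0.044, -0.002], 0.5)]
top lip_edge [([0.655, 0.04, 0.023], 0.63)]
top crucible [([0.657, 0.138, 0.0], 0.79)]
top weight_1 [([0.579, 0.152, -0.002], 0.61), ([0.647, -0.073, 0.0], 0.51)]
top stopper_1 [([0.535, -0.05, 0.003], 0.55), ([0.577, 0.055, 0.07], 0.41)]
top beaker_small [([0.67, 0.364, 0.004], 0.77)]
top beaker_mid [([0.673, 0.365, 0.004], 0.56)]
top pipette_bulb [([0.8, 0.121, -0.0], 0.7)]
```

View pics/scene0.png

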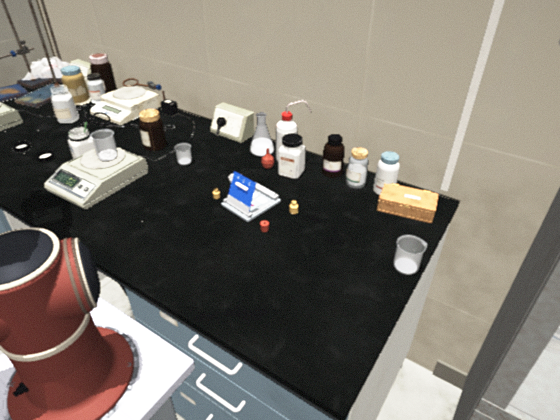

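View pics/top0.png

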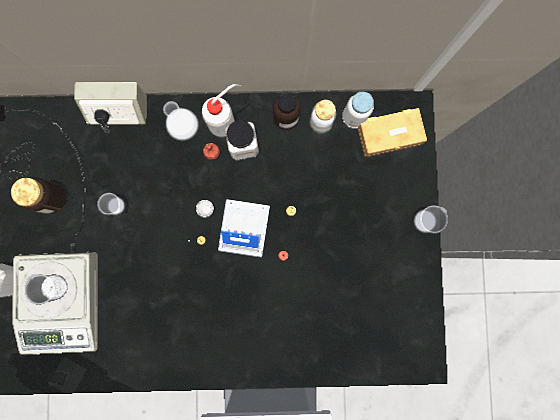

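Run:
```python
from look import *
# fits of case direction from top depth: steel base/lip points; blue flap plane
for c in ['top','scene']:
    f=np.load(c+'0.npz'); K=f['intrinsics'];T=f['world_from_camera'];z=f['range_z']
    v,u=np.indices(z.shape); P=np.stack([(u-K[0,2])/K[0,0]*z,-(v-K[1,2])/K[1,1]*z,-z],-1)@T[:3,:3].T+T[:3,3]
    col=f['color'].astype(int); near=(np.abs(P[...,0]-.605)<.1)&(np.abs(P[...,1]-.047)<.09)&(z>0)
    blue=near&(col[...,2]>col[...,0]+40)&(P[...,2]>.03)
    p=P[blue]; 
    print(c,'blue',blue.sum(),p.min(0).round(3),p.max(0).round(3))
    m=p.mean(0); n=np.linalg.svd(p-m,full_matrices=False)[2][2]; print('normal',n.round(3),m.round(3))
    lip=near&(P[...,2]>.02)&(P[...,2]<.03)&(np.hypot(P[...,0]-.655,P[...,1]-.04)<.06)&(P[...,0]>.63)
    q=P[lip][:,:2].astype(np.float32); r=cv2.minAreaRect(q); print('lip',len(q),np.median(P[lip][:,2]),r)
    base=near&(P[...,2]>.006)&(P[...,2]<.03); q=P[base][:,:2].astype(np.float32); print('base',len(q),cv2.minAreaRect(q))
    print('cam',T[:3,3].round(3))
```

```text
top blue 405 [0.554 0.007 0.035] [0.596 0.094 0.108]
normal [-0.917  0.159  0.367] [0.576 0.05  0.073]
lip 259 0.025233710493894446 ((0.6595597863197327, 0.035778798162937164), (0.09581893682479858, 0.017234083265066147), 80.09407806396484)
base 1827 ((0.6005297303199768, 0.04602668806910515), (0.19382646679878235, 0.17776261270046234), 2.5192549228668213)
cam [ 0.538 -0.032  1.196]
scene blue 551 [0.554 0.008 0.035] [0.594 0.098 0.103]
normal [-0.921  0.153  0.359] [0.574 0.052 0.07 ]
lip 115 0.023758263722890804 ((0.6596641540527344, 0.03795803710818291), (0.09555818140506744, 0.02012724243104458), 78.97319030761719)
base 890 ((0.6015562415122986, 0.02410348504781723), (0.15469959378242493, 0.13062690198421478), 80.29888153076172)
cam [-0.146 -0.549  0.725]
```

The pictures show the case at top (243,228), with its flap leaning up at (240,238) and the lip at (247,203). The small bystanders stand at (205,208), (201,240), (291,211) and (283,256), all clear of the case. The case yaw is about -10°, with the hinge at about (0.5575, 0.056). The flap angle is about 1.19 rad.

I'll use shut fingers with tool x along the case's -x, starting with half of the travel.

Call:
jog_arm(motion="0 -0.096 -0.07 0 0 0 -0.04; 0 -0.193 -0.141 0 0 0 -0.08; 0 -0.29 -0.212 0 0 0 -0.12; 0 -0.386 -0.282 0 0 0 -0.158; 0 -0.483 -0.353 0 0 0 -0.158")

```text
time: 1.82
tool_pos: [0.4009, 0.3135, 0.2316]
tool_rot: [0.0, 0.086, 0.996, 0.0]
contact_force: [0.7, 0.4, -0.6]
gripper_width: 0.004
grasp_force: 0.0
```

```bash
cat >> look.py <<'E'
from scipy.spatial.transform import Rotation as R
H=np.array([.5575,.056,.0165]); yaw=-0.172
C=R.from_euler('z',yaw).as_matrix()
def rot(s): return R.from_quat(np.roll(s['tool_rot'],-1))
def cs(H=H):  # report tool in hinge frame
    s=state(); p=C.T@(s['tool_pos']-H)
    print('t',round(s['time'],2),'d,y,z(mm)',(p*1e3).round(1),'F case',(C.T@s['contact_force']).round(2),'w',round(s['gripper_width'],2))
    return s
def go(d,y,z,H=H): # units of jog to reach hinge-frame mm, tool -x along case x
    s=state(); r=rot(s); T=R.from_matrix(C@np.diag([-1,1,-1]))
    print('jog',(r.inv().apply(H+C@(np.array([d,y,z])/1e3)-s['tool_pos'])/.5).round(4),(r.inv()*T).as_rotvec()/1.5)
E
python3 -c "
from look import *
cs();go(-6,0,140)"
```

```text
t 1.82 d,y,z(mm) [-198.4  226.9  215.1] F case [ 0.62  0.55 -0.62] w 0.0
jog [-0.3847 -0.4538  0.1502] [ 3.87102995e-04  5.34151659e-04 -6.21303610e-05]
```

Call:
jog_arm(motion="0 -0.08 -0.092 0.03 0 0 0; 0 -0.16 -0.184 0.06 0 0 0; 0 -0.24 -0.276 0.09 0 0 0; 0 -0.32 -0.368 0.12 0 0 0; 0 -0.385 -0.454 0.15 0 0 0")

```text
time: 2.45
tool_pos: [0.5518, 0.0564, 0.1562]
tool_rot: [0.0, 0.087, 0.996, 0.0]
contact_force: [0.1, -0.6, 1.2]
gripper_width: 0.002
grasp_force: 0.0
```

Run:
```python
from look import *
cs();go(-6,0,38)
f=grab_frame('wrist'); cv2.imwrite('pics/w1.png',f['color'][:,:,::-1])
for t in ['hinge_axis','ridge','flap_edge','lip_edge']:
    print(t,[((C.T@(np.array(d['at'])-H)*1e3).round(1).tolist(),round(d['p'],2)) for d in place_of('wrist',t)][:2])
```

```text
t 2.45 d,y,z(mm) [ -5.6  -0.6 139.7] F case [ 0.22 -0.57  1.17] w 0.0
jog [0.0009 0.0011 0.2034] [ 0.00016681  0.00064826 -0.00094265]
hinge_axis [([-2.3, -6.8, -3.4], 0.78), ([83.6, 98.3, -16.8], 0.28)]
ridge [([19.4, -4.2, 56.3], 0.77)]
flap_edge [([7.4, 95.3, -16.9], 0.68)]
lip_edge [([50.3, -1.9, -16.6], 0.72)]
```

View pics/w1.png

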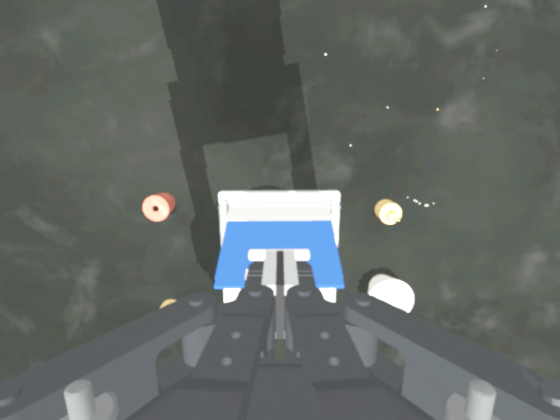

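The wrist view has the hinge side at the top (row 190) and the blue flap at columns 215–343. The fingers, at column 280, are centred on it. Now descending behind the flap.

Call:
jog_arm(motion="0 0.002 0.001 0.06 0 0 0; 0 0.002 0.001 0.12 0 0 0; 0 0.002 0.001 0.17 0 0 0; 0 0.002 0.001 0.203 0 0 0; 0 0.002 0.001 0.203 0 0 0")

```text
time: 3.32
tool_pos: [0.5489, 0.06, 0.0539]
tool_rot: [-0.001, 0.086, 0.996, 0.0]
contact_force: [-0.9, 0.4, 0.3]
gripper_width: 0.002
grasp_force: 0.0
```

```bash
cat > look2.py <<'E'
from look import *
def flap():
    for c in ['scene','top']:
        f=grab_frame(c); K=f['intrinsics'];T=f['world_from_camera'];z=f['range_z']
        v,u=np.indices(z.shape); P=np.stack([(u-K[0,2])/K[0,0]*z,-(v-K[1,2])/K[1,1]*z,-z],-1)@T[:3,:3].T+T[:3,3]
        col=f['color'].astype(int); Q=(P-H)@C*1e3
        b=(np.abs(Q[...,0]-50)<80)&(np.abs(Q[...,1])<60)&(Q[...,2]>-25)&(Q[...,2]<120)&(z>0)&(col[...,2]>col[...,0]+40)
        q=Q[b]
        if len(q)>20: 
            m=q.mean(0); n=np.linalg.svd(q-m,full_matrices=False)[2][2]; n*=np.sign(n[2])
            print(c,len(q),'angle',np.arctan2(-n[0],n[2]).round(3),'r max',np.percentile(np.hypot(q[:,0],q[:,2]),98).round(1),'x',np.percentile(q[:,0],[2,98]).round(1),'z',np.percentile(q[:,2],[2,98]).round(1))
E
python3 -c "
from look2 import *
cs();flap()
for th,r in [(1.1,40),(.9,41),(.7,43),(.5,45),(.3,47),(.15,48),(0,49)]: print(th, r*np.cos(th)-1.5*np.sin(th)-11, r*np.sin(th)+1.5*np.cos(th))"
```

```text
t 3.33 d,y,z(mm) [-9.2  2.5 37.4] F case [-0.91  0.22  0.34] w 0.0
scene 321 angle 1.314 r max 105.2 x [-6.9 29.7] z [ 20.3 102.3]
1.1 5.8070338169309395 36.32868858459578
0.9 13.311018334656016 33.04881824713282
0.7 20.92188752237647 28.848623832147446
0.5 27.772076977160467 22.890523080024696
0.3 33.45753467891147 15.322454446771367
0.15 36.236854542219625 8.656186975636826
0 38.0 1.5
```

Call:
jog_arm(motion="0 -0.015 -0.002 0 0 0 0; 0 -0.03 -0.005 0.002 0 0 0; 0 -0.045 -0.005 0.009 0 0 0; 0 -0.06 -0.005 0.017 0 0 0; 0 -0.06 -0.005 0.017 0 0 0")

```text
time: 4.05
tool_pos: [0.5794, 0.0512, 0.0458]
tool_rot: [-0.0, 0.086, 0.996, -0.0]
contact_force: [0.5, -0.0, 0.4]
gripper_width: 0.003
grasp_force: 0.1
```

```bash
python3 -c "
from look2 import *
cs();flap();cs()"
```

```text
t 4.05 d,y,z(mm) [22.4 -1.  29.3] F case [0.55 0.05 0.43] w 0.0
scene 393 angle 0.771 r max 89.8 x [12.5 66. ] z [15.  81.4]
t 4.15 d,y,z(mm) [22.  -0.9 29.6] F case [-0.13 -0.99  0.04] w 0.0
```

Call:
jog_arm(motion="0 -0.012 0.002 0.013 0 0 0; 0 -0.023 0.002 0.028 0 0 0; 0 -0.029 0.002 0.04 0 0 0; 0 -0.034 0.002 0.048 0 0 0; 0 -0.034 0.002 0.048 0 0 0")

```text
time: 4.78
tool_pos: [0.596, 0.0495, 0.0219]
tool_rot: [-0.0, 0.086, 0.996, -0.0]
contact_force: [-1.0, -0.4, 0.5]
gripper_width: 0.003
grasp_force: 0.4
```

```bash
python3 -c "
from look2 import *
cs();flap();cs()"
```

```text
t 4.78 d,y,z(mm) [39.1  0.2  5.4] F case [-0.91 -0.57  0.51] w 0.0
scene 345 angle 0.023 r max 88.7 x [21.2 88.3] z [ 0.8 16.8]
t 4.88 d,y,z(mm) [39.1  0.2  5.9] F case [-1.71 -0.42  1.8 ] w 0.0
```

Call:
jog_arm(motion="0 0 0 0.002 0 0 0; 0 0 0 0.004 0 0 0; 0 0 0 0.006 0 0 0; 0 0 0 0.008 0 0 0; 0 0 0 0.008 0 0 0")

```text
time: 5.5
tool_pos: [0.5963, 0.0495, 0.0185]
tool_rot: [0.0, 0.086, 0.996, -0.0]
contact_force: [1.2, 0.8, 0.7]
gripper_width: 0.002
grasp_force: 0.6
```

Run:
```python
from look2 import *
cs();flap();cs()
f=grab_frame('wrist'); cv2.imwrite('pics/w2.png',f['color'][:,:,::-1])
f=grab_frame('scene'); cv2.imwrite('pics/s2.png',cv2.resize(f['color'][150:250,190:310,::-1],None,fx=6,fy=5.5))
```

```text
t 5.5 d,y,z(mm) [39.3  0.2  2. ] F case [1.08 0.98 0.66] w 0.0
scene 328 angle -0.077 r max 94.4 x [21.9 94.3] z [-4.8 23.1]
t 5.6 d,y,z(mm) [39.2  0.2  1.9] F case [0.8  0.95 1.1 ] w 0.0
```

View pics/w2.png

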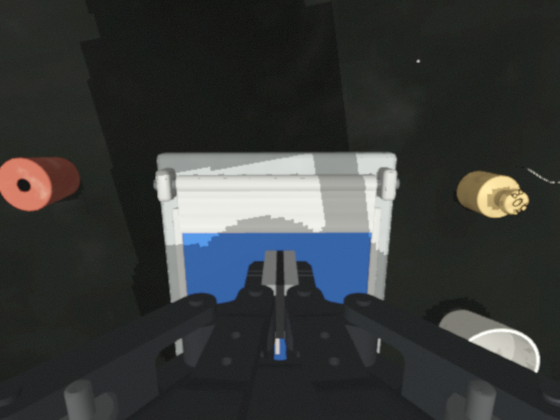

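View pics/s2.png

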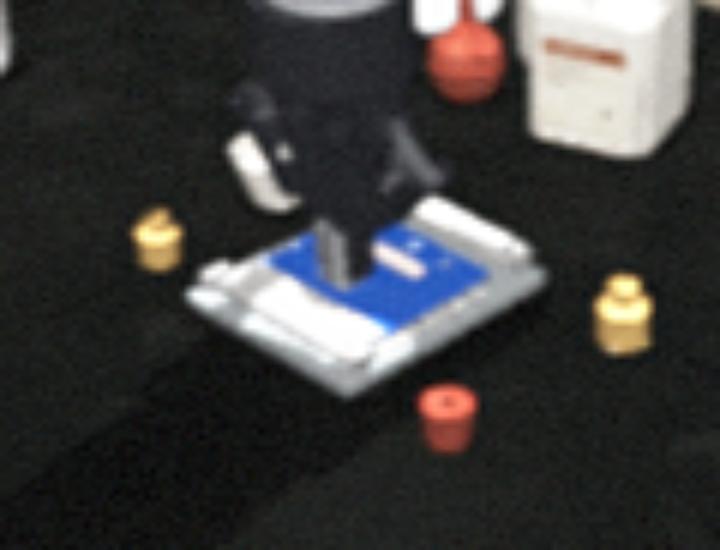

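The crop shows the flap flat, with the tip at (345,265) standing between the sleeve and the white ridge at (400,258). The edge is short of the lip. I'll press a little more to be sure.

Call:
jog_arm(motion="0 0 0 0.001 0 0 0; 0 0 0 0.002 0 0 0; 0 0 0 0.003 0 0 0; 0 0 0 0.003 0 0 0; 0 0 0 0.003 0 0 0")

```text
time: 6.32
tool_pos: [0.5962, 0.0495, 0.0177]
tool_rot: [0.0, 0.086, 0.996, -0.0]
contact_force: [-1.6, -0.3, 6.2]
gripper_width: 0.001
grasp_force: 3.3
```

```bash
python3 -c "
from look2 import *
for i in range(3): cs();grab_frame('top')
flap()"
```

```text
t 6.33 d,y,z(mm) [39.2  0.2  1.2] F case [-1.54 -0.55  6.16] w 0.0
t 6.38 d,y,z(mm) [39.2  0.2  1.2] F case [-1.05 -0.55  6.72] w 0.0
t 6.42 d,y,z(mm) [39.3  0.2  1.2] F case [-1.38 -0.77  7.04] w 0.0
scene 322 angle -0.079 r max 90.4 x [21.6 90.4] z [-4.3 13.3]
```

Call:
jog_arm(motion="0 -0.006 0 0 0 0 0; 0 -0.012 0 0 0 0 0; 0 -0.018 0 0 0 0 0; 0 -0.024 0 0 0 0 0; 0 -0.03 0 0 0 0 0")

```text
time: 7.2
tool_pos: [0.6103, 0.0471, 0.0175]
tool_rot: [-0.001, 0.086, 0.996, 0.0]
contact_force: [-3.9, 0.1, 7.3]
gripper_width: -0.003
grasp_force: 3.7
```

```bash
python3 -c "
from look2 import *
cs();flap();cs()"
```

```text
t 7.2 d,y,z(mm) [53.6  0.3  1. ] F case [-3.83 -0.55  7.29] w -0.0
scene 380 angle -0.022 r max 97.1 x [21.9 97.1] z [-3.2  8.7]
t 7.3 d,y,z(mm) [53.7  0.3  1. ] F case [-2.87 -0.33  6.76] w -0.01
```

Call:
jog_arm(motion="0 -0.005 0 0 0 0 0; 0 -0.01 0 0 0 0 0; 0 -0.014 0 0 0 0 0; 0 -0.018 0 0 0 0 0; 0 -0.018 0 0 0 0 0")

```text
time: 7.92
tool_pos: [0.6185, 0.0458, 0.0172]
tool_rot: [-0.002, 0.086, 0.996, 0.0]
contact_force: [-5.4, 1.7, 7.9]
gripper_width: 0.002
grasp_force: 4.1
```

Run:
```python
from look2 import *
cs();flap();cs()
f=grab_frame('wrist'); cv2.imwrite('pics/w3.png',f['color'][:,:,::-1])
f=grab_frame('scene'); cv2.imwrite('pics/s3.png',cv2.resize(f['color'][150:250,190:310,::-1],None,fx=6,fy=5.5))
```

```text
t 7.92 d,y,z(mm) [61.8  0.4  0.7] F case [-5.63  0.7   7.89] w 0.0
scene 400 angle -0.011 r max 97.9 x [22.5 97.9] z [-3.4  3.8]
top 129 angle -0.032 r max 36.4 x [20.3 36.1] z [-2.4  6.9]
t 8.03 d,y,z(mm) [61.8  0.4  0.7] F case [-4.78 -0.2   7.74] w -0.01
```

View pics/s3.png

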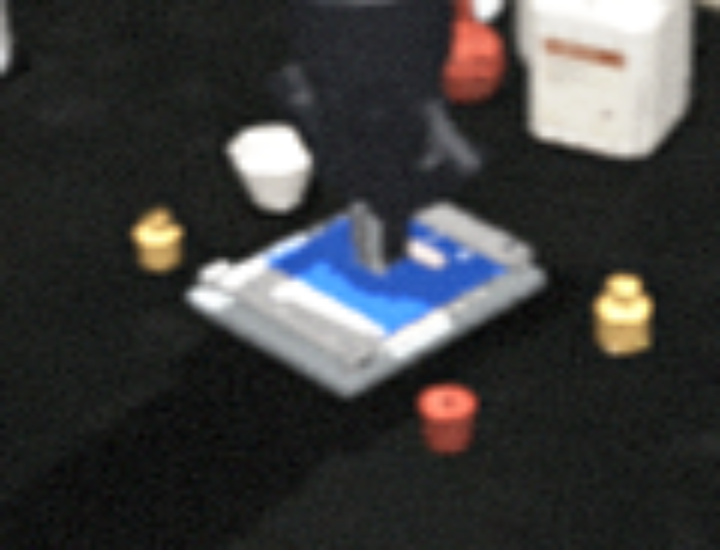

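Call:
jog_arm(motion="0 -0.002 0 0 0 0 0; 0 -0.004 0 0 0 0 0; 0 -0.006 0 0 0 0 0; 0 -0.008 0 0 0 0 0; 0 -0.008 0 0 0 0 0")

```text
time: 8.75
tool_pos: [0.6207, 0.0454, 0.0168]
tool_rot: [-0.004, 0.086, 0.996, 0.0]
contact_force: [-9.2, 0.8, 10.8]
gripper_width: -0.002
grasp_force: 6.7
```

Run:
```python
from look2 import *
cs();flap();cs()
f=grab_frame('scene'); cv2.imwrite('pics/s4.png',cv2.resize(f['color'][150:250,190:310,::-1],None,fx=6,fy=5.5))
for c in ['scene','top','wrist']:
  if c=='wrist': grab_frame(c)
  for t in ['ridge','lip_edge','hinge_axis','slide_case']: print(c,t,[((C.T@(np.array(d['at'])-H)*1e3).round(1).tolist(),round(d['p'],2)) for d in place_of(c,t)][:1])
```

```text
t 8.75 d,y,z(mm) [64.   0.4  0.3] F case [-9.23 -0.78 10.83] w -0.0
scene 410 angle -0.02 r max 98.0 x [21.6 98. ] z [-3.7  3.6]
top 175 angle -0.038 r max 41.0 x [20.5 40.8] z [-2.9  5.9]
t 8.85 d,y,z(mm) [64.   0.4  0.3] F case [-9.74 -0.1  10.76] w 0.0
scene ridge [([73.7, -0.2, -0.6], 0.73)]
scene lip_edge [([93.2, 1.2, 3.6], 0.7)]
scene hinge_axis [([1.8, 1.6, -0.9], 0.79)]
scene slide_case [([49.9, 0.0, -20.4], 0.87)]
top ridge []
top lip_edge [([60.3, 325.1, -10.7], 0.52)]
top hinge_axis [([-0.1, -1.3, -0.4], 0.65)]
top slide_case [([53.4, -2.3, -16.8], 0.75)]
wrist ridge []
wrist lip_edge [([96.6, -1.2, 2.0], 0.56)]
wrist hinge_axis [([-1.4, -3.4, 2.0], 0.69)]
wrist slide_case [([51.6, -0.3, -18.6], 0.58)]
```

View pics/s4.png

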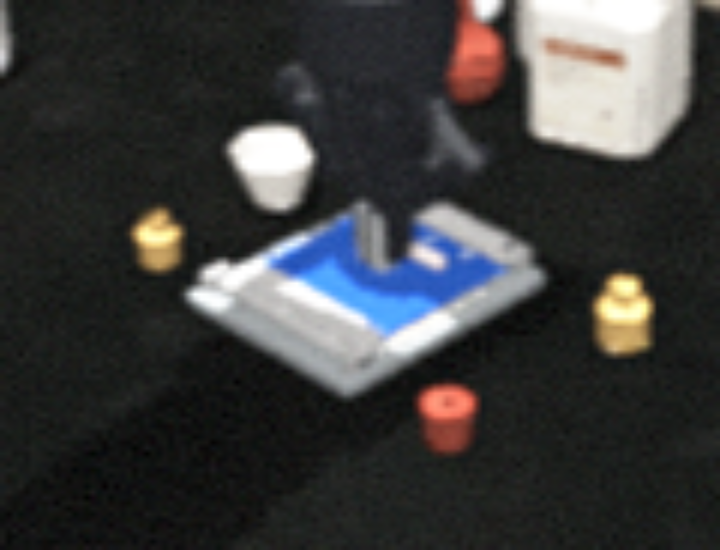

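Force has risen to 9.5 N along x and the tip is at the end of the 14 mm travel, so the flap is home. In the crop the case and bystanders are unmoved, and the ridge at (430,258) is next to the lip. Lifting straight up.

Call:
jog_arm(motion="0 0 0 -0.006 0 0 0; 0 0 0 -0.03 0 0 0; 0 0 0 -0.1 0 0 0; 0 0 0 -0.2 0 0 0; 0 0 0 -0.3 0 0 0")

```text
time: 10.18
tool_pos: [0.6234, 0.0446, 0.1685]
tool_rot: [0.0, 0.086, 0.996, -0.0]
contact_force: [0.4, -0.1, -0.5]
gripper_width: -0.001
grasp_force: 0.0
```

Call:
jog_arm(motion="0 0.08 0 0 0 0 0; 0 0.16 0 0 0 0 0; 0 0.24 0 0 0 0 0; 0 0.32 0 0 0 0 0; 0 0.32 0 0 0 0 0")

```text
time: 10.8
tool_pos: [0.4641, 0.0726, 0.1667]
tool_rot: [0.0, 0.086, 0.996, 0.0]
contact_force: [0.1, -0.1, 0.6]
gripper_width: -0.0
grasp_force: 0.0
```

Run:
```python
from look2 import *
cs();flap()
for c in ['scene','top']:
  f=grab_frame(c)
  for t in ['ridge','lip_edge','hinge_axis','slide_case']: print(c,t,[((C.T@(np.array(d['at'])-H)*1e3).round(1).tolist(),round(d['p'],2)) for d in place_of(c,t)][:1])
cv2.imwrite('pics/t5.png',cv2.resize(f['color'][180:280,185:305,::-1],None,fx=6,fy=5.5))
```

```text
t 10.8 d,y,z(mm) [-94.8   0.4 150.2] F case [ 0.11 -0.07  0.63] w -0.0
scene 458 angle 0.027 r max 94.1 x [23. 94.] z [-3.9  5.8]
top 995 angle 0.028 r max 93.2 x [21.6 93.1] z [-1.1  9.3]
scene ridge [([74.3, -0.1, 4.3], 0.66)]
scene lip_edge [([93.0, -0.6, 2.5], 0.73)]
scene hinge_axis [([-0.5, -2.0, 2.7], 0.61)]
scene slide_case [([50.2, -0.2, -17.7], 0.67)]
top ridge [([75.9, 1.9, 5.7], 0.86)]
top lip_edge [([97.4, -0.7, 8.4], 0.69)]
top hinge_axis [([3.2, -0.2, -0.4], 0.75)]
top slide_case [([51.3, -2.6, -18.4], 0.89)]
```

View pics/t5.png

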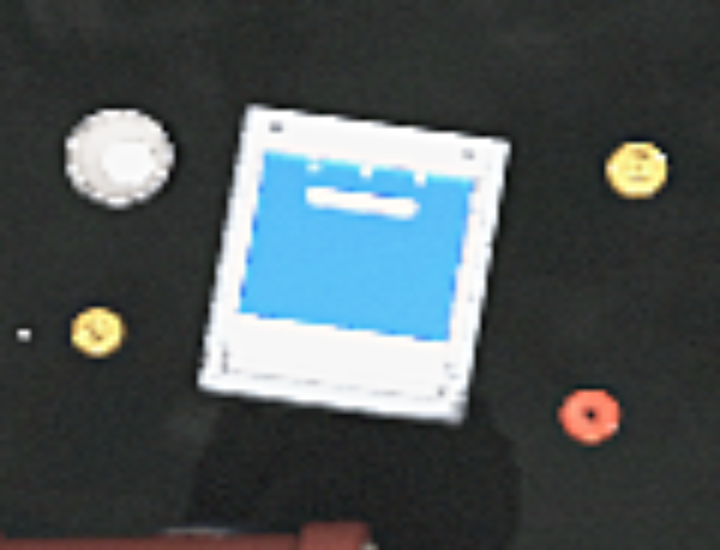

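The top crop shows the flap flat, with its free edge under the lip (row 165) and the ridge at about (360,202), roughly 17 mm short of the lip edge. That puts the tuck at about 13 mm. The fold is 0.03 rad with the arm clear, and the bystanders have not moved.

```bash
python3 -c "
from look import *
print(job_done())"
```

```text
the job is handed in; nothing more can be done
None
```

I folded the flap flat and tucked its edge under the lip by about 13 mm of 14. It stayed shut after release, the case and bystanders look unmoved, the arm is clear, and the job is handed in (no verdict came back).

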